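# Lock a freezing tray in its nest with the two-stage latch lever

### The job

Push the empty white compartment tray along its rails until it is fully home against the fence of the nest, then swing the latch lever by its upright grip past the half-way notch, all the way to its second stop, so that the latch bar locks the tray in. Only push with the fingers: do not lift the tray, and leave the jar, the cup and the spoon alone. Finish clear of everything.

Things in the scene. Friction and masses are not known exactly. Their poses are not given: they have to be found in the camera images.
- nest: Fixed grey plastic base plate, 8 mm thick; pose varies. Origin: on the work surface, below the centre of a tray that is home. +x: the way the tray slides home, away from the robot; +y left; z up. Plate covers x -175 to +100, y -216 to +76 mm. Two rails along x, tops 14 mm above the work surface, inner faces at y = +-57.5 mm. 54 mm high stop posts stand under the ends of the handle's path.
- fence (a point): Middle of the inner face of the steel fence at the nest's far end, 23 mm above the work surface, at x = +75, y = 0 mm in the nest's axes. The fence is 146 mm wide and its top is 38 mm above the work surface. The tray's far wall meets it when home.
- tray_center (a point): Centre (half-way up) of the loose white tray: 150 mm (x) by 110 mm (y) by 35 mm high, 4 mm walls, 4 x 3 empty compartments, about 0.28 kg. It stands on the plate (underside at 8 mm, rim at 43 mm) between the rails, 2.5 mm play a side, 30 to 55 mm short of home. Home: centre at x = 0 in the nest's axes, outer face of its near wall at x = -75 mm. The near end is open for pushing.
- handle (a point): On the axis of the lever's upright black grip, 80 mm above the work surface. The grip is 18 mm in diameter, 50 to 108 mm above the work surface, on a level steel arm 14 mm wide (41 to 51 mm up). In the nest's axes it is at x -20, y -188 mm at joint 0, -86, -210 in the notch, -153, -188 at the second stop: push its far (+x) side, towards the robot, along the arc.
- pivot (a point): On the lever's vertical pivot axis, 80 mm above the work surface; in the nest's axes at x = -86, y = -100 mm. The grip's axis is 110 mm from it. The pivot boss is 28 mm in diameter and ends 59 mm above the work surface.
- latch_tip (a point): End of the lever's steel latch bar, 75 mm from the pivot axis; the bar is 14 mm wide, 18 to 30 mm above the work surface. When open it points back towards the robot, right of the tray; at the second stop it lies along the nest's +y, 4 to 5 mm behind the near wall of a tray that is home. If the tray is not home the bar runs into its side.
- lever (a joint): Lever angle (rad), growing clockwise seen from above. 0: open stop; 0.65: half-way notch (first detent), 1.30: second stop, locked. It starts open, at 0 to 0.25. Bumps at about 0.51 and 0.79 bound the notch: about 7 N at the grip to pass each (1 to 2 N elsewhere). Left between the bumps it settles at 0.63 to 0.67; elsewhere it stays where it is left: no spring takes it to the stops.
- jar_mid (a point): Centre (half-way up) of a standing closed amber glass jar, 60 mm in diameter, 95 mm high, on the work surface left of the nest. Bystander: leave alone.
- cup_mid (a point): Centre (half-way up) of a standing open steel cup, 68 mm across the rim, 75 mm high, on the work surface left of the nest. Bystander: leave alone. Jar and cup may have changed places.
- spoon: Steel spoon, 190 mm long, lying on the work surface right of the nest, roughly along the nest's x axis; origin under it, near its middle. Bystander: leave alone.
Mind the look-alikes: they are no part of the job. Of the things that look like the part that bears tray_center, the smallest one is meant.

How it is judged:
On the way, in this order (a step that is already met when the one before it is completed fails the run):
1. the tray is home against the fence (x of tray_center in the frame of nest above -0.004 m and angle between tray_center's own z axis and vertical below 0.06 rad), for 0.2 s.
2. the lever is at its second stop (value of joint lever above 1.22 rad), for 0.2 s.
At the end, for the whole second after the job is handed in: The tray is flat in the nest and within 4 mm of the fence, the lever rests at its second stop (over 1.22 rad), and jar, cup and spoon are within 20 mm of where they stood (all of step 1 and value of joint lever above 1.22 rad and distance of each of jar_mid, cup_mid, spoon from where it was at the start of the episode below 0.02 m); the robot touches nothing.
It fails at once if The tray is lifted or tipped (height (world z) of tray_center above 0.0385 m or angle between tray_center's own z axis and vertical above 0.15 rad).
It fails at once if The jar is moved or knocked over (distance of jar_mid from where it was at the start of the episode above 0.02 m).
It fails at once if The cup is moved or knocked over (distance of cup_mid from where it was at the start of the episode above 0.02 m).
It fails at once if The spoon is moved (distance of spoon from where it was at the start of the episode above 0.02 m).
It also fails if it takes over 48 s, if anything falls off the work surface, if the arm or the gripper's body presses on something with over 40 N, if the wrist force passes 120 N, or if a joint passes its speed limit or range.

### The arm

A 6-joint arm with a two-finger parallel gripper is mounted at the origin on the work surface. World frame = base frame: x ahead of the robot, y to its left, z up, the work surface at z = 0. Lengths are in m, angles in rad, forces in N, time in s.
With the tool pointing down it reaches from about 0.375 to 0.825 m from the base axis. Payload 5.5 kg.
Tool frame: the origin (TCP) lies between the finger pads; the fingertips stand 25 mm ahead of it and the grasp point (between the pads) lies 6 mm ahead of it; z points along the fingers, y is the direction in which the jaws open and shut (so a half turn about z gives the same grasp; the last joint's range is limited). The gripper opens to 85 mm and grips with 20 to 120 N. Pads are 22 mm wide; open, the fingers measure 114 mm over their backs; the gripper's body (76 mm by 85 mm) begins 54 mm behind the grasp point. The pads swing forward as they close: fully open they stand 13 mm farther back than shut.
Start: joints at [-1.173, 0.314, -0.047, 1.21, 0, 1.571], TCP at [0.232, -0.553, 0.256] pointing down, gripper open.
Joint ranges: [-2.67, 2.67], [-0.69, 1.73], [-1.03, 1.25], [-2.08, 2.16], [-1.42, 1.45], [-3.14, 3.14]. Speed limits (rad/s): [2.39, 2.39, 3.01, 3.14, 3.14, 3.14].

### API

Orientations are given as a rotation vector (axis times angle).
In Python, from cell import get_state, read_camera, camera_params, hand_in, regions_of gives the robot as it stands.
- The arm moves only by the shell command python3 -m inch 'ROWS' [FORCE]. ROWS is JSON, a list of rows, each a list of 5 numbers: the opening, from 0 (shut) to 1 (fully open), then the shift along the tool's x, y, z in m, then the turn about the tool's z in degrees. A call has 1 to 5 rows; each row shifts and turns the commanded pose from where the row before left it, along the tool's axes as they then stand; what a row does not reach is not made up. A row lasts 1/12 s, in which the tool goes at most 41.7 mm and 7.16 degrees, less where a joint would pass 70% of its speed; a pose out of reach is approached as far as the arm can. A call is refused whole if a number of a shift passes 0.0417 or a number of a turn 7.16, either way. A call with a gripper value outside its range is refused whole. The fingers move at their own pace and stop on an object; FORCE is the grip in N (left out, the last holds). Time passes only in rows, so rows that do not move let the fingers close. It gives the time, the measured TCP pose, the force and the opening at its end, in the units of the state.
- get_state(): the state, without advancing time (a new reading comes with each control period).
- read_camera(name): name is "side" or "top" or "wrist"; returns (picture, depth): 384x512x3 uint8, red, green, blue; 384x512 float32, m along the optical axis (not along the pixel's ray), 0 where there is no reading.
- camera_params(name): a dict with "fx", "fy", "cx", "cy" (pixels), "dist" ([k1, k2, p1, p2, k3] as OpenCV has them; the pictures are not rectified), "position" and "orientation" of the camera in the world. Camera axes: x right, y up, looking along -z (the intrinsics and any distortion apply to the point x, -y, -z); pixel columns grow to the right and rows downward; lengths in m; the calibration is good to about 2 mm. A picture is of the moment at which its call begins: read the wrist's pose just before it. camera_params takes no time and is no camera call; for the wrist camera it gives the pose at the moment of the call.
- hand_in(): hands the job in, once; it reports no verdict.
Trained networks look in the newest picture that a camera, given by its name, has taken for a name from the list of things; names that differ only in an ending like _2 or _b are one class to them, and where a whole thing is asked for, a point or a joint stands for the part that bears it (a point fixed in the world has none). Each returns a list of dicts, best first, with "conf" (0 to 1); they miss things now and then, are a little off and sometimes report something else, mostly with a low value. They report only what shows in the picture. A call takes as long as a camera call. They do not tell look-alikes from the thing itself.
- regions_of(thing, camera): "mask" (384x512 bool, what is visible of it) and "uv" ([column, row] in pixels, amid what is visible of it).
The state is a dict: "time": time; "joints": joint angles; "joint_velocities": joint speeds; "effort": joint torques, N m; "position": TCP position; "tool_rot": TCP orientation; "ft_force": force on the tool from outside, world axes, zero at the start; "ft_torque": the same for the moment, N m; "width": finger opening in m.
Only numpy, scipy, OpenCV 4.12 (cv2) and the standard library are available. Lean on these libraries where they do the work, as an engineer would, in place of code of your own. Each camera call takes 0.05 s, during which the arm holds its last target.

## Working session

There is one attempt and no reset: what is moved stays moved. The work goes in short steps, Python scripts to look and compute and a shell command to move; the robot and the scene stay as the last step left them, time stands still between calls to the robot, and variables do not carry over. Pictures are saved under pics/ and viewed, and the job is handed in when it is done.

```bash
ls; mkdir -p pics
python3 - <<'E'
from cell import *
import cv2
s=get_state(); print({k:s[k] for k in('time','position','tool_rot','width')})
for c in('top','side'):
    p,d=read_camera(c); cv2.imwrite(f'pics/{c}0.png',p[:,:,::-1]); 
    cp=camera_params(c); print(c,cp)
E
```

```text
pics
{'time': 0.0, 'position': array([ 0.23221698, -0.55268131,  0.25545345]), 'tool_rot': array([-3.07808104e+00, -6.20338577e-01,  5.10378482e-04]), 'width': 0.08550960481293367}
top {'fx': 354.6852169632507, 'fy': 354.6852169632507, 'cx': 253.17347893551906, 'cy': 191.3587911620706, 'dist': array([-0.08662858,  0.        ,  0.        ,  0.        ,  0.        ]), 'position': array([0.40160414, 0.06941919, 1.15117229]), 'orientation': array([ 0.083846  , -0.07220763, -1.56911463])}
side {'fx': 379.01165840918725, 'fy': 379.01165840918725, 'cx': 246.15272902541295, 'cy': 193.03961480682037, 'dist': array([-0.08437946,  0.        ,  0.        ,  0.        ,  0.        ]), 'position': array([0.36681473, 0.72205815, 0.72831291]), 'orientation': array([ 0.13039892, -1.1260341 , -2.73108653])}
```

View pics/top0.png

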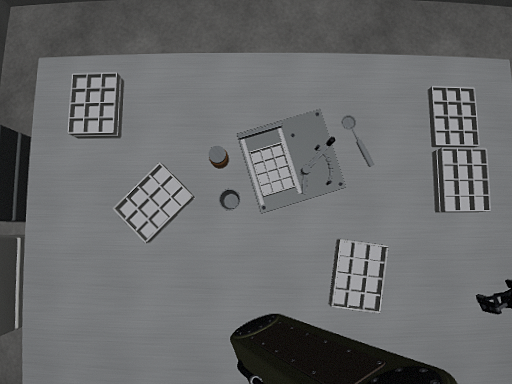

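View pics/side0.png

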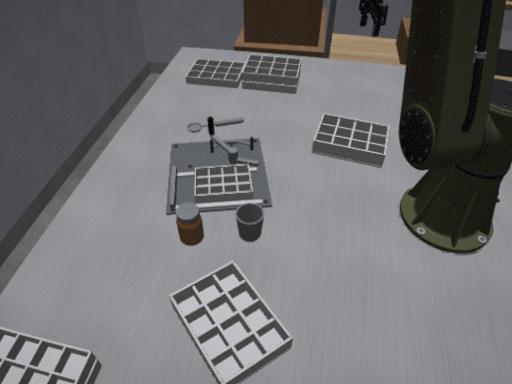

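The top view shows the nest around (290,160) with a small tray in it at (272,168), and the grip at (331,141). The jar is at (218,156), the cup at (229,199) and the spoon at (358,140). Possible confusions with the tray: (95,103), (153,202), (359,275), (454,117) and (463,180), all larger and off the nest. I choose (272,168), the smallest and the only one on the rails.

```bash
cat > h.py <<'E'
import numpy as np, cv2
from scipy.spatial.transform import Rotation as R
from cell import *
def K(c): return np.array([[c['fx'],0,c['cx']],[0,c['fy'],c['cy']],[0,0,1]])
def rays(uv,c):
    q=cv2.undistortPoints(np.array(uv,float).reshape(-1,1,2),K(c),c['dist']).reshape(-1,2)
    d=np.c_[q[:,0],-q[:,1],-np.ones(len(q))]
    return d@R.from_rotvec(c['orientation']).as_matrix().T
def at_depth(uv,z,c): return c['position']+rays(uv,c)*np.array(z,float).reshape(-1,1)
def at_height(uv,h,c):
    r=rays(uv,c); return c['position']+r*((h-c['position'][2])/r[:,2])[:,None]
def proj(P,c):
    p=(np.array(P,float).reshape(-1,3)-c['position'])@R.from_rotvec(c['orientation']).as_matrix()
    p=p*[1,-1,-1]
    return cv2.projectPoints(p,np.zeros(3),np.zeros(3),K(c),c['dist'])[0].reshape(-1,2)
def cloud(mask,d,c):
    v,u=np.nonzero(mask&(d>0)); return at_depth(np.c_[u,v],d[v,u],c)
E
python3 - <<'E'
from h import *
np.set_printoptions(precision=4,suppress=True)
p,d=read_camera('top'); c=camera_params('top')
np.savez('top.npz',p=p,d=d)
for n in('nest','tray_center','handle','lever','latch_tip','pivot','jar_mid','cup_mid','spoon','fence'):
    try: r=regions_of(n,'top')
    except Exception as e: print(n,e); continue
    for q in r[:6]:
        X=cloud(q['mask'],d,c); 
        print(n,round(q['conf'],2),q['uv'],q['mask'].sum(),np.median(X,0),X.min(0),X.max(0))
        if n in('nest','tray_center'):
            m=q['mask'].astype(np.uint8); v,u=np.nonzero(m)
            W=at_height(np.c_[u,v],.008 if n=='nest' else .043,c)[:,:2]
            (ct,sz,an)=cv2.minAreaRect((W*1000).astype(np.float32)); print('   rect',ct,sz,an)
# upscale crop
cr=p[95:225,200:385]; cv2.imwrite('pics/crop0.png',cv2.resize(cr,None,fx=4.2,fy=4.2,interpolation=cv2.INTER_CUBIC)[:,:,::-1])
E
```

```text
nest 0.91 [297.6, 152.8] 5775 [ 0.6355 -0.076   0.0078] [ 0.4487 -0.222  -0.0058] [0.7953 0.1317 0.1108]
   rect (621.063720703125, -51.12300109863281) (279.9773864746094, 305.68511962890625) 16.927139282226562
tray_center 0.93 [271.6, 168.5] 1671 [0.5852 0.0168 0.0134] [ 0.4985 -0.0542  0.0026] [0.6796 0.0883 0.0467]
   rect (583.05078125, 18.32062530517578) (154.67367553710938, 113.99772644042969) 16.22760581970215
tray_center 0.89 [151.1, 204.8] 3280 [0.4778 0.3999 0.0107] [ 0.3551  0.2684 -0.0011] [0.5989 0.518  0.0539]
   rect (476.6715087890625, 393.71697998046875) (160.22299194335938, 211.39434814453125) 45.39497756958008
tray_center 0.58 [358.8, 276.1] 3542 [ 0.2472 -0.2559  0.0094] [ 0.1384 -0.3429 -0.0063] [ 0.3621 -0.1632  0.0526]
   rect (250.4742889404297, -247.128662109375) (166.70791625976562, 212.01995849609375) 81.56636810302734
handle 0.58 [310.8, 165.4] 359 [ 0.5932 -0.101   0.0499] [ 0.5081 -0.1724  0.0038] [ 0.6711 -0.0756  0.1108]
lever 0.83 [308.4, 166.0] 300 [ 0.5909 -0.0983  0.05  ] [ 0.5113 -0.1641  0.0038] [ 0.668  -0.0756  0.1108]
latch_tip 0.69 [309.0, 166.9] 399 [ 0.5982 -0.1014  0.0493] [ 0.5081 -0.1669  0.0025] [ 0.6864 -0.0756  0.1108]
pivot 0.94 [298.1, 155.0] 5792 [ 0.6333 -0.0764  0.0078] [ 0.4487 -0.2234 -0.0058] [0.7946 0.1317 0.1108]
jar_mid 0.72 [217.6, 155.1] 367 [0.6136 0.1839 0.0929] [ 0.5915  0.1578 -0.0029] [0.6464 0.2239 0.0995]
cup_mid 0.62 [229.5, 197.9] 301 [0.4908 0.1533 0.0066] [ 0.4595  0.1206 -0.0022] [0.5141 0.1792 0.0781]
spoon 0.61 [355.7, 126.1] 296 [ 0.7288 -0.2601  0.0114] [ 0.6011 -0.311  -0.004 ] [ 0.7689 -0.2166  0.0225]
fence 0.78 [298.5, 155.5] 5435 [ 0.6354 -0.0779  0.0079] [ 0.4518 -0.222  -0.0056] [0.7856 0.1235 0.1108]
```

View pics/crop0.png

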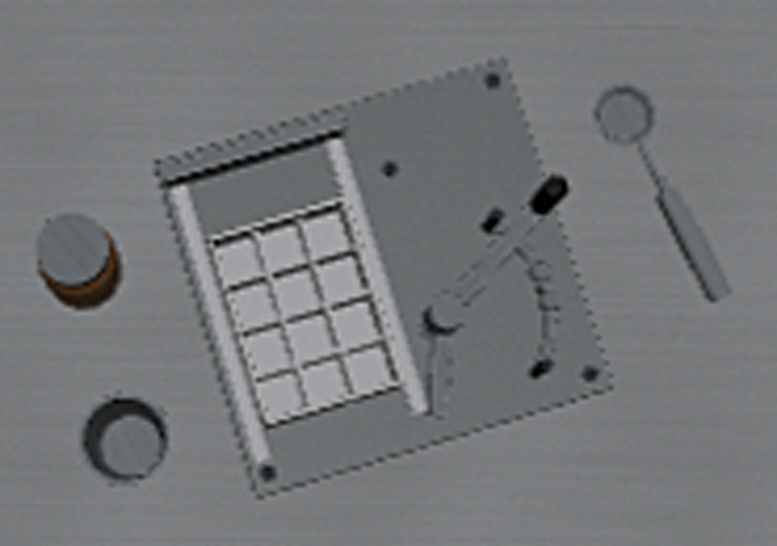

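The crop confirms the 4x3 tray between the rails, short of the fence, and the lever at the open end. I'll fit the nest pose and overlay the model.

```bash
cat > fit.py <<'E'
from h import *
np.set_printoptions(precision=4,suppress=True)
z=np.load('top.npz');p=z['p'];c=camera_params('top')
px=np.array([(155,162),(505,58),(612,388),(258,495)])/4.2+[200-.4,95-.4]
W=at_height(px,.008,c)[:,:2]
M=np.array([(100,76),(100,-216),(-175,-216),(-175,76)])/1000
def rigid(M,W):
    a=M-M.mean(0);b=W-W.mean(0); t=np.arctan2((a[:,0]*b[:,1]-a[:,1]*b[:,0]).sum(),(a*b).sum())
    Q=np.array([[np.cos(t),-np.sin(t)],[np.sin(t),np.cos(t)]]); return t,Q,W.mean(0)-Q@M.mean(0)
t,Q,o=rigid(M,W); print('yaw deg',np.degrees(t),'o',o); print('res mm',((M@Q.T+o)-W)*1000)
# tray corners rim
tp=np.array([(208,240),(342,203),(402,388),(268,426)])/4.2+[199.6,94.6]
T=at_height(tp,.043,c)[:,:2]; print('tray in nest mm',(T-o)@Q*1000, ((T-o)@Q*1000).mean(0))
# handle top
hp=np.array([(549,190)])/4.2+[199.6,94.6]
H=at_height(hp,.1,c)[:,:2]; h=((H-o)@Q)[0]; print('handle',h, H, 'r',np.linalg.norm(h-[-.086,-.1]))
a=np.arctan2(h[1]+.1,h[0]+.086); a0=np.arctan2(-.088,.066); print('lever',a0-a)
img=cv2.resize(p[95:225,200:385],None,fx=4.2,fy=4.2,interpolation=cv2.INTER_CUBIC)[:,:,::-1].copy()
def L(pts,h,col):
    w=np.c_[np.array(pts)/1000@Q.T+o,np.full(len(pts),h)]
    q=((proj(w,c)-[199.6,94.6])*4.2).astype(int); cv2.polylines(img,[q],True,col,1)
L([(100,76),(100,-216),(-175,-216),(-175,76)],.008,(0,0,255))
L([(75,73),(75,-73)],.038,(0,255,255))
L([(60,57.5),(-150,57.5)],.014,(0,255,0));L([(60,-57.5),(-150,-57.5)],.014,(0,255,0))
for q in [(-20,-188),(-86,-210),(-153,-188)]: L([(q[0]+3,q[1]),(q[0]-3,q[1])],.1,(255,0,0))
L([(-86,-95),(-86,-105)],.059,(255,0,255))
cv2.imwrite('pics/fit.png',img)
E
python3 fit.py
```

```text
yaw deg 16.8270588956664 o [0.6356 0.0326]
res mm [[ 0.575   1.2281]
 [-0.0616 -0.6871]
 [ 0.7161 -2.678 ]
 [-1.2295  2.137 ]]
tray in nest mm [[  19.744    54.608 ]
 [  17.6737  -50.9853]
 [-130.2887  -52.0051]
 [-128.5368   52.378 ]] [-55.3519   0.9989]
handle [-0.0281 -0.1895] [[ 0.6635 -0.1568]] r 0.10659300259081324
lever 0.06878887814861467
```

View pics/fit.png

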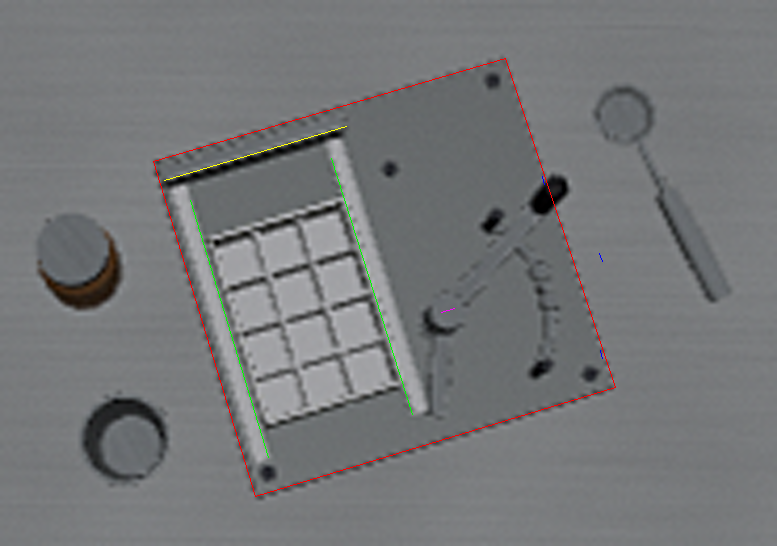

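Yaw is 16.8° and the nest origin is (0.6356, 0.0326). The tray is at about -54 mm and the lever at about 0.07. The fit matches the fence and rails. Next I turn the tool to the nest's axes, shut the fingers and travel to behind the tray.

```bash
python3 -m inch '[[0,0,0,0,6],[0,0.026,-0.03,0,0],[0,0.026,-0.03,0,0],[0,0.026,-0.03,0,0],[0,0.026,-0.03,0,0]]' 60
python3 -m inch '[[0,0.026,-0.03,0,0],[0,0.026,-0.03,0,0],[0,0.026,-0.03,0,0],[0,0.026,-0.03,0,0],[0,0.026,-0.03,0,0]]'
python3 -m inch '[[0,0.026,-0.03,0,0],[0,0.026,-0.03,0,0],[0,0.026,-0.03,0,0],[0,0.026,-0.03,0,0],[0,0,0,0,0]]'
cat > st.py <<'E'
from h import *
np.set_printoptions(precision=4,suppress=True)
O=np.array([.6356,.0326]);t=np.radians(16.83);Q=np.array([[np.cos(t),-np.sin(t)],[np.sin(t),np.cos(t)]])
s=get_state();m=R.from_rotvec(s['tool_rot']).as_matrix()
print('t',s['time'],'tip nest mm',(s['position'][:2]-O)@Q*1000,'TCPz',s['position'][2],'yaw',np.degrees(np.arctan2(m[1,0],m[0,0])),'zax',m[:,2],'w',s['width'],'F',s['ft_force'],'j',s['joints'])
E
python3 st.py
```

```text
time: 1.07
position: [0.2975, -0.4068, 0.2562]
tool_rot: [3.108, 0.457, 0.0]
ft_force: [1.3, -0.5, 0.3]
width: 0.0255
time: 1.48
position: [0.3789, -0.2253, 0.2566]
tool_rot: [3.107, 0.458, 0.001]
ft_force: [1.1, 0.3, 0.5]
width: 0.0005
time: 1.9
position: [0.4457, -0.0766, 0.2566]
tool_rot: [-3.104, -0.47, -0.004]
ft_force: [0.5, 0.6, 0.0]
width: 0.0003
t 1.9 tip nest mm [-213.4161  -49.5309] TCPz 0.25661181713926234 yaw 17.22867640741536 zax [ 0.0021  0.0027 -1.    ] w 0.00029113712825543537 F [0.4906 0.5743 0.0089] j [-0.1723  0.0342 -0.3833  1.1517  0.003   2.6686]
```

```bash
python3 -m inch '[[0,0.02,-0.025,0,0.4],[0,0.025,-0.025,0,0],[0,0,0,0.03,0],[0,0,0,0.04,0],[0,0,0,0.04,0]]'
python3 -m inch '[[0,0,0,0.04,0],[0,0,0,0.03,0],[0,0,0,0,0]]'; python3 st.py
```

```text
time: 2.32
position: [0.4736, -0.0211, 0.1462]
tool_rot: [3.108, 0.45, 0.006]
ft_force: [0.9, -0.3, -0.0]
width: -0.0
time: 2.57
position: [0.4673, -0.0215, 0.0711]
tool_rot: [-3.108, -0.447, 0.015]
ft_force: [-1.2, -0.1, 0.7]
width: -0.0001
t 2.5667 tip nest mm [-176.7547   -3.0554] TCPz 0.07111957212801504 yaw 16.38563168897873 zax [-0.0096  0.0003 -1.    ] w -0.00012904474748108967 F [-1.2082 -0.1261  0.6939] j [-0.0459  0.239  -0.6089  0.7326 -0.0001  2.8097]
```

```bash
python3 -m inch '[[0,0,-0.003,0.02,-0.4],[0,0,0,0.01,0],[0,0,0,0,0],[0,0,0,0,0]]'; python3 st.py
python3 - <<'E'
from h import *
p,d=read_camera('side'); cv2.imwrite('pics/s1.png',cv2.resize(p[110:260,140:340],None,fx=4,fy=4)[:,:,::-1])
E
```

```text
time: 2.9
position: [0.4718, -0.0187, 0.0473]
tool_rot: [3.108, 0.458, 0.001]
ft_force: [0.3, 0.1, 0.1]
width: -0.0002
t 2.9 tip nest mm [-171.6382   -1.7086] TCPz 0.04727309823428727 yaw 16.776419515413384 zax [ 0.0004 -0.0001 -1.    ] w -0.0002189072543282184 F [0.337  0.14   0.1007] j [-0.0396  0.2719 -0.6332  0.6653 -0.0001  2.8092]
```

View pics/s1.png

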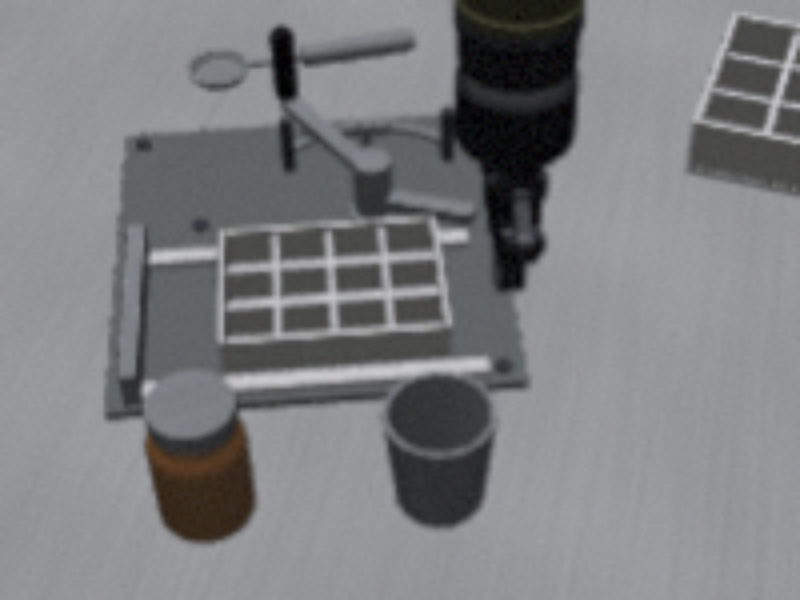

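The shut fingers stand just behind the tray's near wall (crop 512,285), centred. I push now.

```bash
python3 -m inch '[[0,0.01,-0.002,0.004,0],[0,0.01,0,0,0],[0,0.006,0,0,0],[0,0.006,0,0,0],[0,0.006,0,0,0]]';python3 st.py
python3 -m inch '[[0,0.006,0,0,0],[0,0.006,0,0,0],[0,0.006,0,0,0],[0,0.006,0,0,0],[0,0,0,0,0]]';python3 st.py
```

```text
time: 3.37
position: [0.5074, -0.0055, 0.0424]
tool_rot: [3.108, 0.459, -0.002]
ft_force: [-4.6, -1.2, 3.0]
width: -0.0001
t 3.3667 tip nest mm [-133.7256    0.6824] TCPz 0.04241265794910203 yaw 16.808731131382114 zax [-0.0011 -0.0005 -1.    ] w -0.00013687102374590297 F [-4.5839 -1.1699  2.9616] j [-0.0105  0.3351 -0.5551  0.6817 -0.0005  2.8378]
time: 3.78
position: [0.5321, 0.0018, 0.0424]
tool_rot: [-3.108, -0.459, -0.003]
ft_force: [0.8, 0.0, -0.2]
width: -0.0001
t 3.7833 tip nest mm [-108.0088    0.4558] TCPz 0.0424310541294981 yaw 16.811381218095725 zax [ 0.002   0.0005 -1.    ] w -9.972465399175941e-05 F [ 0.8448  0.0423 -0.1772] j [ 0.0031  0.3712 -0.4997  0.6978  0.0005  2.8512]
```

```bash
python3 -m inch '[[0,0.005,0,0,0],[0,0.005,0,0,0],[0,0.004,0,0,0],[0,0.003,0,0,0],[0,0,0,0,0]]';python3 st.py
```

```text
time: 4.2
position: [0.5475, 0.0065, 0.0424]
tool_rot: [-3.108, -0.459, -0.002]
ft_force: [0.8, 0.1, 0.3]
width: -0.0002
t 4.2 tip nest mm [-91.8953   0.5222] TCPz 0.04239270594380508 yaw 16.80478809597583 zax [ 0.0011  0.0003 -1.    ] w -0.00015671098929394509 F [0.7814 0.0979 0.3063] j [ 0.0117  0.3958 -0.4613  0.7126  0.0003  2.86  ]
```

```bash
python3 -m inch '[[0,0.003,0,0,0],[0,0.002,0,0,0],[0,0.002,0,0,0],[0,0,0,0,0]]';python3 st.py
```

```text
time: 4.53
position: [0.5525, 0.008, 0.0422]
tool_rot: [3.108, 0.458, -0.002]
ft_force: [-4.2, -2.2, 3.6]
width: -0.0001
t 4.5333 tip nest mm [-86.6491   0.5439] TCPz 0.04217360308507313 yaw 16.782836233086048 zax [-0.0014 -0.0006 -1.    ] w -8.554441040811702e-05 F [-4.247  -2.1538  3.6103] j [ 0.0149  0.4057 -0.4463  0.7203 -0.0006  2.8635]
```

```bash
python3 -m inch '[[0,0.003,0,0,0],[0,0,0,0,0],[0,0,0,0,0]]';python3 st.py;python3 -m inch '[[0,0.003,0,0,0],[0,0,0,0,0],[0,0,0,0,0]]';python3 st.py
```

```text
time: 4.78
position: [0.5526, 0.0081, 0.0418]
tool_rot: [3.107, 0.458, -0.01]
ft_force: [-10.9, -3.8, 8.3]
width: 0.0005
t 4.7833 tip nest mm [-86.5298   0.6012] TCPz 0.04179342789895269 yaw 16.754985554411498 zax [-0.006  -0.0022 -1.    ] w 0.000491399554676335 F [-10.9276  -3.8081   8.3225] j [ 0.0159  0.4094 -0.4415  0.726  -0.0021  2.865 ]
time: 5.03
position: [0.5527, 0.0082, 0.0413]
tool_rot: [3.106, 0.457, -0.018]
ft_force: [-17.5, -6.5, 14.1]
width: 0.0002
t 5.0333 tip nest mm [-86.4353   0.6623] TCPz 0.04132051800874688 yaw 16.734463206048044 zax [-0.0108 -0.0039 -0.9999] w 0.000169132303935912 F [-17.4818  -6.4913  14.1082] j [ 0.0169  0.4134 -0.4364  0.7318 -0.0037  2.8664]
```

It's hard against the fence (17 N with no motion). I back off, rise and look.

```bash
python3 -m inch '[[0,-0.01,0,0,0],[0,-0.02,0,0,0],[0,-0.02,0,0,0],[0,-0.01,0,-0.02,0],[0,0,0,-0.04,0]]';python3 -m inch '[[0,0,0,-0.04,0],[0,0,0,-0.04,0],[0,0,0,-0.03,0],[0,0,0,0,0]]';python3 st.py
cat > look.py <<'E'
import sys
from h import *
n=sys.argv[1]
p,d=read_camera('top'); np.savez('top.npz',p=p,d=d); cv2.imwrite(f'pics/t{n}.png',cv2.resize(p[95:225,200:385],None,fx=4.2,fy=4.2,interpolation=cv2.INTER_CUBIC)[:,:,::-1])
p,d=read_camera('side'); cv2.imwrite(f'pics/s{n}.png',cv2.resize(p[100:260,140:340],None,fx=3.7,fy=3.7)[:,:,::-1])
E
python3 look.py 2
```

```text
time: 5.45
position: [0.4957, -0.0076, 0.0988]
tool_rot: [-3.106, -0.458, 0.014]
ft_force: [0.3, -0.3, -0.1]
width: 0.0002
time: 5.78
position: [0.5062, -0.0072, 0.2197]
tool_rot: [3.106, 0.459, 0.02]
ft_force: [2.1, 0.4, 0.3]
width: -0.0001
t 5.7833 tip nest mm [-135.3524   -0.6223] TCPz 0.2196561793175465 yaw 16.79921571884254 zax [ 0.0131  0.0005 -0.9999] w -0.00011752104130263418 F [2.0843 0.3713 0.3239] j [-0.0146  0.1465 -0.3448  1.0664  0.0006  2.8338]
```

View pics/t2.png

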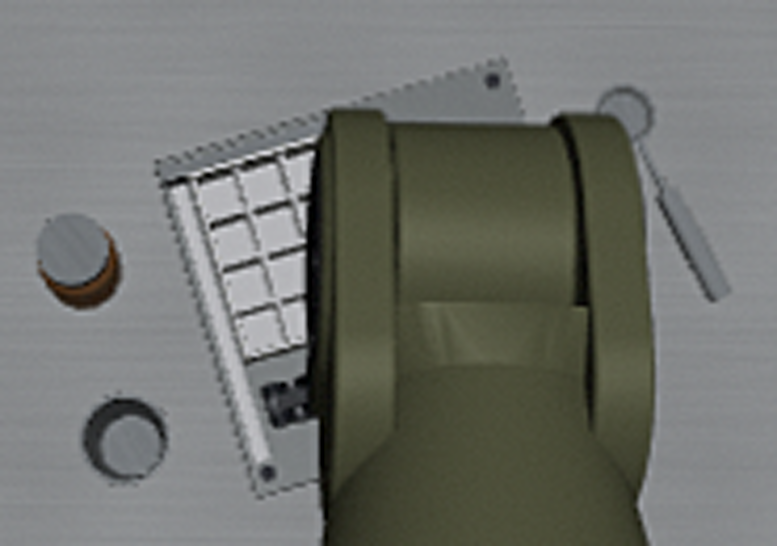

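View pics/s2.png

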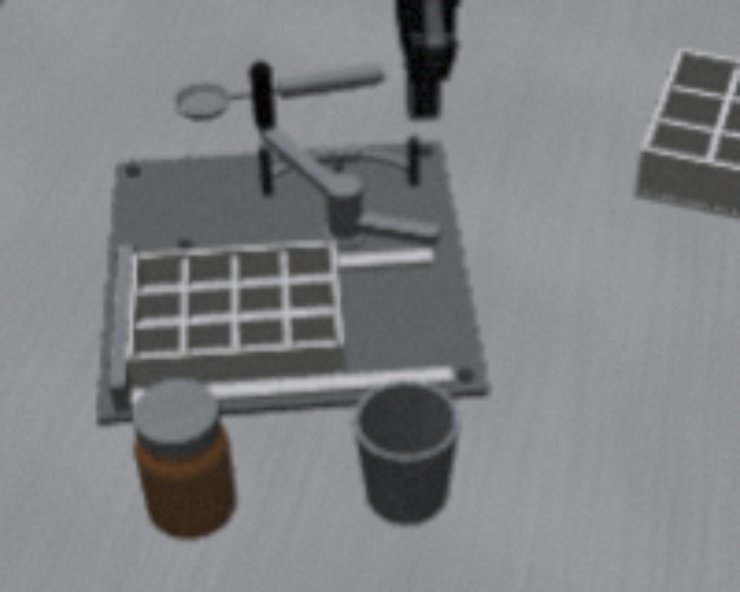

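The side view shows the tray against the fence (crop x≈130), the jar, cup and spoon where they were, and the lever still open. Now I move to the far side of the grip, with the tips staying above the 54 mm posts.

```bash
python3 -m inch '[[0,0.024,0.031,0,0],[0,0.024,0.031,0,0],[0,0.024,0.031,0,0],[0,0.024,0.031,0,0],[0,0.024,0.031,0,0]]';python3 -m inch '[[0,0.025,0.033,0,0],[0,0,0,0,0],[0,0,0,0,0]]';python3 st.py
```

```text
time: 6.3
position: [0.6619, -0.122, 0.2101]
tool_rot: [-3.107, -0.459, 0.003]
ft_force: [0.3, 0.0, -0.1]
width: -0.0001
time: 6.55
position: [0.6949, -0.1466, 0.2079]
tool_rot: [-3.107, -0.456, 0.006]
ft_force: [-1.0, -0.6, -0.3]
width: 0.0001
t 6.55 tip nest mm [   4.8543 -188.6584] TCPz 0.207902575254128 yaw 16.692719023080116 zax [-0.0042  0.0012 -1.    ] w 0.00014559848230177736 F [-0.9923 -0.6155 -0.2899] j [-0.208   0.5495  0.1956  1.2213  0.0003  2.6422]
```

```bash
python3 -m inch '[[0,0.012,0.001,0.03,0],[0,0,0,0.02,0],[0,0,0,0,0],[0,0,0,0,0]]';python3 st.py
python3 - <<'E'
from h import *
p,d=read_camera('side'); cv2.imwrite('pics/s3.png',cv2.resize(p[60:230,140:340],None,fx=3.5,fy=3.5)[:,:,::-1])
p,d=read_camera('wrist'); cv2.imwrite('pics/w3.png',p[:,:,::-1])
c=camera_params('wrist')
for a in (0.0,.1,.2):
    an=np.arctan2(-88,66)-a; h=np.array([-.086,-.1])+.11*np.array([np.cos(an),np.sin(an)])
    t=np.radians(16.83);Q=np.array([[np.cos(t),-np.sin(t)],[np.sin(t),np.cos(t)]])
    print(a,h,proj(np.r_[Q@h+[.6356,.0326],.108],c))
E
```

```text
time: 6.88
position: [0.704, -0.1418, 0.1606]
tool_rot: [-3.106, -0.46, 0.007]
ft_force: [1.0, -0.1, 0.5]
width: -0.0
t 6.8833 tip nest mm [  15.0195 -186.7026] TCPz 0.16062814184966903 yaw 16.83615239382565 zax [-0.0044  0.0011 -1.    ] w -3.3090079474686614e-05 F [ 1.0444 -0.0608  0.5202] j [-0.1988  0.587   0.1488  1.1371  0.0002  2.649 ]
0.0 [-0.02  -0.188] [[253.88101321 275.95129999]]
0.1 [-0.02911507 -0.19414937] [[263.11643198 287.90509489]]
0.2 [-0.03879851 -0.19935803] [[270.6750259  300.19524134]]
```

View pics/s3.png

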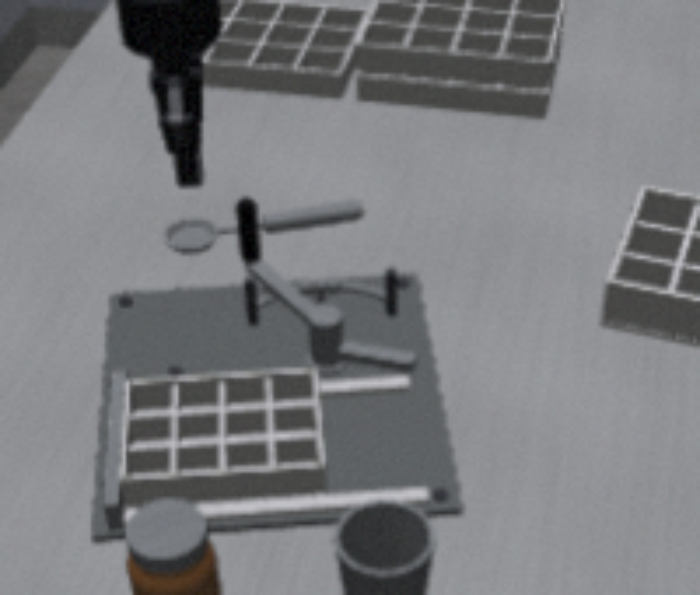

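View pics/w3.png

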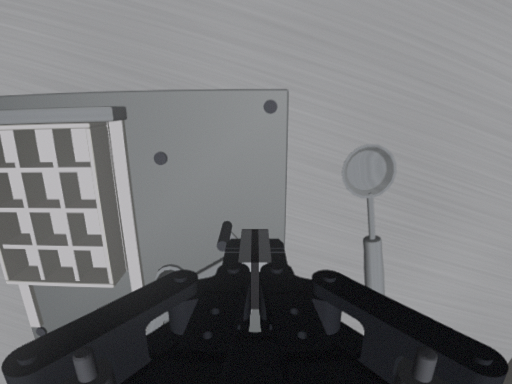

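The grip is hidden behind the fingers in the wrist view, as expected, at about (262,285). In the side view it is at crop (247,228), with the fingers beyond it on the +x side and clear. I descend and then sweep.

```bash
python3 -m inch '[[0,0,0.004,0.025,0],[0,0,0,0.025,0],[0,0,0,0.022,0],[0,0,0,0,0],[0,0,0,0,0]]';python3 st.py;python3 -m inch '[[0,-0.008,0.001,0,0],[0,-0.006,0.001,0,0],[0,-0.006,0.001,0,0],[0,0,0,0,0]]';python3 st.py
```

```text
time: 7.4
position: [0.707, -0.1466, 0.091]
tool_rot: [-3.108, -0.459, 0.001]
ft_force: [0.1, 0.8, 0.4]
width: -0.0002
t 7.4 tip nest mm [  16.4494 -192.1535] TCPz 0.09100615752735078 yaw 16.795679101524648 zax [-0.0007  0.0002 -1.    ] w -0.00023943118168132812 F [0.1149 0.8241 0.4446] j [-0.2044  0.6364  0.0684  1.0035  0.      2.644 ]
time: 7.73
position: [0.6885, -0.1564, 0.0919]
tool_rot: [3.107, 0.457, 0.002]
ft_force: [-0.3, 0.4, -0.3]
width: -0.0006
t 7.7333 tip nest mm [  -4.0516 -196.2111] TCPz 0.09193670434777029 yaw 16.734811991364474 zax [ 0.0011 -0.0007 -1.    ] w -0.0006470977931193986 F [-0.3016  0.3834 -0.333 ] j [-0.2232  0.6054  0.0168  0.9809 -0.0004  2.6264]
```

```bash
python3 -m inch '[[0,-0.006,0.001,0,0],[0,-0.006,0.001,0,0],[0,-0.006,0.001,0,0],[0,-0.006,0.001,0,0],[0,-0.006,0.001,0,0]]';python3 st.py;python3 -m inch '[[0,-0.006,0.001,0,0],[0,-0.006,0.001,0,0],[0,-0.006,0.001,0,0],[0,-0.006,0.001,0,0],[0,-0.006,0,0,0]]';python3 st.py
python3 - <<'E'
from h import *
p,d=read_camera('side'); cv2.imwrite('pics/s4.png',cv2.resize(p[60:230,140:340],None,fx=3.5,fy=3.5)[:,:,::-1])
E
```

```text
time: 8.15
position: [0.6619, -0.1693, 0.0909]
tool_rot: [3.108, 0.459, 0.002]
ft_force: [1.5, -1.0, 3.7]
width: -0.0003
t 8.15 tip nest mm [ -33.3327 -200.8859] TCPz 0.0908699912669946 yaw 16.786478602692156 zax [ 0.0011 -0.0003 -1.    ] w -0.00028421153452620296 F [ 1.4724 -0.9657  3.7262] j [-0.2505  0.5661 -0.0532  0.9504 -0.      2.5981]
time: 8.57
position: [0.6348, -0.1816, 0.091]
tool_rot: [3.107, 0.459, 0.003]
ft_force: [0.9, 0.1, 5.9]
width: 0.0
t 8.5667 tip nest mm [ -62.7795 -204.7955] TCPz 0.09101429530990338 yaw 16.80765693354033 zax [ 0.0018 -0.0003 -1.    ] w 4.9006571939889266e-05 F [0.9116 0.1249 5.9319] j [-0.2787  0.5259 -0.1201  0.9229  0.0002  2.5695]
```

View pics/s4.png

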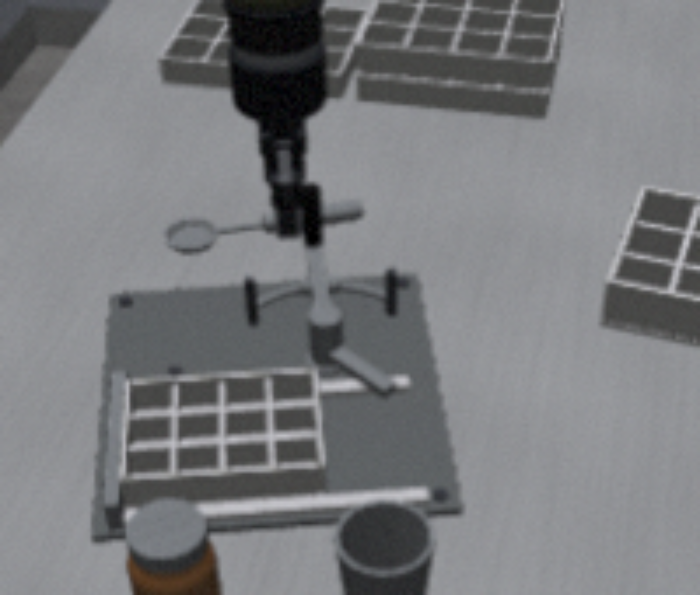

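The lever is following and near the notch, with the arm at crop (318,280). I continue along the arc.

```bash
python3 -m inch '[[0,-0.006,0.001,0,0],[0,-0.006,0,0,0],[0,-0.006,0,0,0],[0,-0.006,0,0,0],[0,-0.006,-0.001,0,0]]';python3 st.py;python3 -m inch '[[0,-0.006,-0.002,0,0],[0,-0.006,-0.003,0,0],[0,-0.006,-0.003,0,0],[0,-0.006,-0.003,0,0],[0,-0.004,-0.003,0,0]]';python3 st.py
```

```text
time: 9.03
position: [0.6054, -0.1896, 0.0905]
tool_rot: [-3.107, -0.459, -0.001]
ft_force: [1.3, 0.7, 0.3]
width: 0.0
t 9.0333 tip nest mm [ -93.267  -203.9096] TCPz 0.09050176885880773 yaw 16.816647422461436 zax [ 0.0004  0.0008 -1.    ] w 3.646930062667148e-05 F [1.2531 0.6842 0.2616] j [-0.3039  0.4838 -0.1904  0.8965  0.0009  2.5442]
time: 9.45
position: [0.5733, -0.1845, 0.0899]
tool_rot: [-3.107, -0.458, 0.002]
ft_force: [0.7, -0.9, -0.6]
width: -0.0001
t 9.45 tip nest mm [-122.5258 -189.7574] TCPz 0.08988758688627838 yaw 16.773899036141252 zax [-0.0014  0.0003 -1.    ] w -0.00010931975692914743 F [ 0.7252 -0.9174 -0.595 ] j [-0.3113  0.4319 -0.2746  0.8657 -0.0001  2.5375]
```

```bash
python3 -m inch '[[0,-0.004,-0.002,0,0],[0,-0.004,-0.001,0,0],[0,-0.003,0,0,0],[0,0,0,0,0],[0,0,0,0,0]]';python3 st.py
```

```text
time: 9.87
position: [0.5637, -0.1853, 0.0906]
tool_rot: [3.107, 0.458, 0.001]
ft_force: [1.3, -0.6, 0.5]
width: 0.0001
t 9.8667 tip nest mm [-131.9383 -187.7911] TCPz 0.09057305640073718 yaw 16.78037052125294 zax [ 0.0007 -0.0006 -1.    ] w 9.854881903074683e-05 F [ 1.2712 -0.6332  0.4989] j [-0.3175  0.415  -0.2993  0.8557 -0.0003  2.5312]
```

```bash
python3 -m inch '[[0,-0.003,0,0,0],[0,-0.002,0,0,0],[0,0,0,0,0]]';python3 st.py; python3 look.py 5
```

```text
time: 10.12
position: [0.5632, -0.186, 0.0914]
tool_rot: [-3.107, -0.46, -0.014]
ft_force: [13.4, 2.7, -4.0]
width: -0.0001
t 10.1167 tip nest mm [-132.6123 -188.2668] TCPz 0.09141515286476054 yaw 16.85472125667802 zax [ 0.0087  0.0017 -1.    ] w -7.211614448490608e-05 F [13.4111  2.7358 -4.0233] j [-0.3213  0.4087 -0.3069  0.8475  0.0044  2.5262]
```

View pics/s5.png

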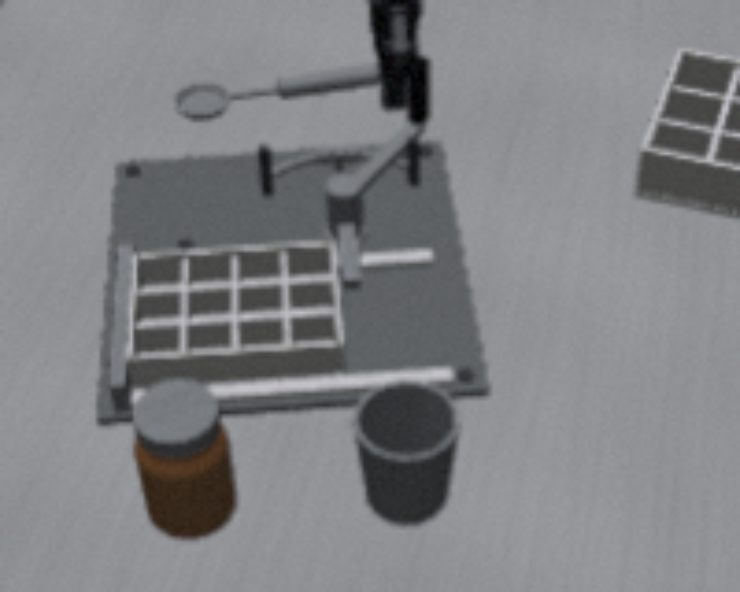

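The lever is at its second stop: a hard stop at 13 N, x exactly as predicted, and the bar lies behind the tray's near wall (crop 350,255). I back off in +x, rise and swing aside.

```bash
python3 -m inch '[[0,0,0,0,0],[0,0.008,0,0,0],[0,0.012,0,0,0],[0,0.012,0,0,0],[0,0,0,0,0]]';python3 st.py
python3 -m inch '[[0,0,0,-0.03,0],[0,0,0,-0.04,0],[0,0,0,-0.04,0],[0,0,0,-0.04,0],[0,0,0,0,0]]'
python3 -m inch '[[0,-0.02,0.035,0,0],[0,-0.02,0.035,0,0],[0,-0.02,0.035,0,0],[0,-0.02,0.035,0,0],[0,-0.02,0.035,0,0]]'
python3 -m inch '[[0,-0.02,0.035,0,0],[0,-0.02,0.035,0,0],[0,-0.02,0.035,0,0],[0,0,0,0,0],[0,0,0,0,0]]'
python3 st.py; python3 look.py 6
```

```text
time: 10.63
position: [0.5905, -0.1768, 0.09]
tool_rot: [3.108, 0.46, -0.0]
ft_force: [0.8, -0.3, 0.9]
width: 0.0001
t 10.6333 tip nest mm [-103.8066 -187.346 ] TCPz 0.09004910743160949 yaw 16.84100224283172 zax [-0.0001 -0.     -1.    ] w 0.00012226850430067997 F [ 0.7784 -0.3121  0.9029] j [-0.2909  0.4543 -0.2389  0.8776 -0.0001  2.5568]
time: 11.05
position: [0.592, -0.1785, 0.2488]
tool_rot: [3.103, 0.458, 0.015]
ft_force: [2.1, -0.6, 0.3]
width: -0.0003
time: 11.47
position: [0.5424, -0.3751, 0.2398]
tool_rot: [-3.107, -0.459, 0.002]
ft_force: [0.5, -0.4, 0.2]
width: 0.0002
time: 11.88
position: [0.5148, -0.4934, 0.2387]
tool_rot: [-3.107, -0.452, 0.003]
ft_force: [0.5, 0.5, -0.3]
width: 0.0004
t 11.8833 tip nest mm [-267.9301 -468.4854] TCPz 0.23873431180934634 yaw 16.566149086449 zax [-0.0021  0.0014 -1.    ] w 0.0003608904679059407 F [ 0.5379  0.5279 -0.2577] j [-0.764   0.5442  0.2568  1.2859 -0.0004  2.0885]
```

View pics/t6.png

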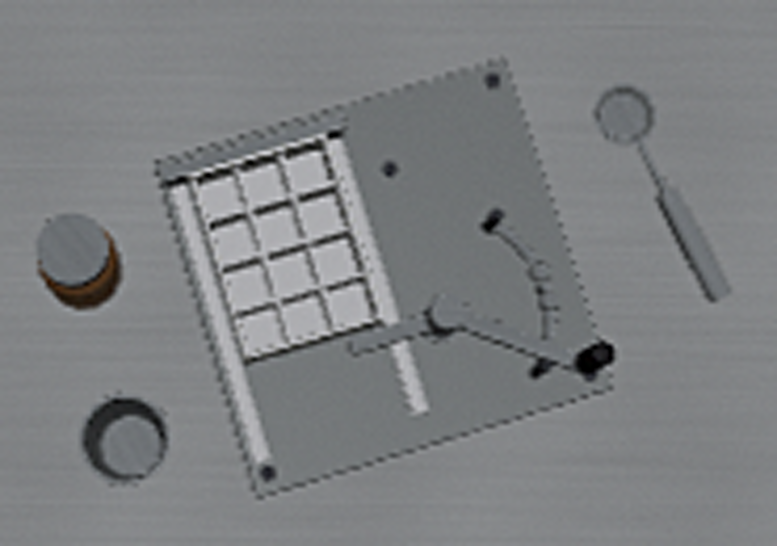

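View pics/s6.png

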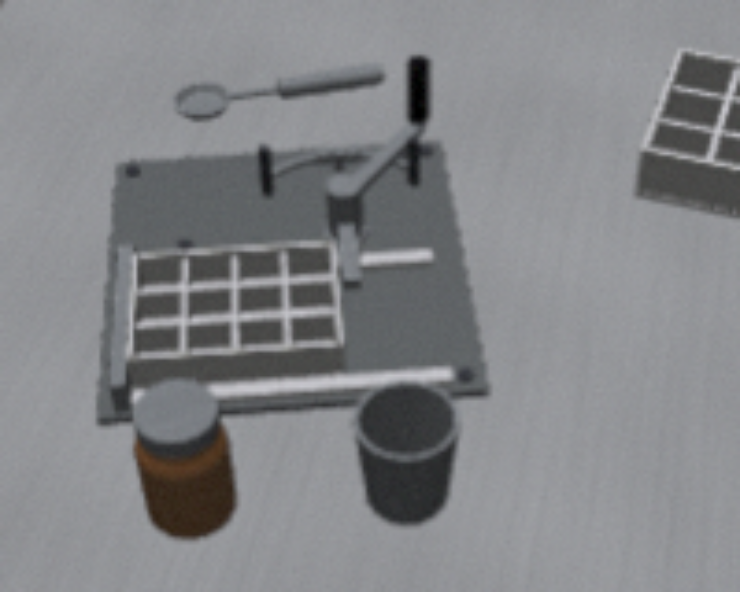

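```bash
python3 - <<'E'
from h import *
c=camera_params('top');t=np.radians(16.83);Q=np.array([[np.cos(t),-np.sin(t)],[np.sin(t),np.cos(t)]])
f=lambda q,h:((at_height(np.array(q)/4.2+[199.6,94.6],h,c)[:,:2]-[.6356,.0326])@Q)
for hh in(.095,.108):
  h=f([(597,356)],hh)[0];a=np.arctan2(h[1]+.1,h[0]+.086);print(h,'lever',np.arctan2(-88,66)-a)
print(f([(194,180),(326,141),(384,323),(247,361)],.043).mean(0))
E
python3 -c "
from cell import hand_in; print(hand_in())"
```

```text
[-0.15278876 -0.18597145] lever 1.303979301262037
[-0.15353373 -0.18241472] lever 1.3299824667896898
[-0.00549557 -0.00068228]
the job is handed in; nothing more can be done
None
```

The tray is home against the fence and the lever is at its second stop with the latch bar behind the tray. The job is handed in; no verdict was reported.

- **Tray:** I pushed it with the shut fingertips until it stopped dead, reaching 17 N with no further motion. The fingers stopped where a home tray's near wall should be, within about 1 mm.
- **Tray position check that disagreed:** my hand-picked rim corners in the last top picture put the tray centre at x = -5.5 mm, just outside the 4 mm limit. The same method has an error of a few millimetres. I trusted the hard stop and the pictures, which show the tray touching the fence.
- **Lever:** I swept the grip along the arc, past the notch, to a hard stop at 13 N. From the last picture I measured about 1.30 to 1.33 rad. The latch bar lies parallel to and right behind the tray's near wall.
- **Bystanders and robot:** in the last pictures the jar, cup and spoon look unmoved. The arm stands well clear, with no contact force, and finished at about 12 s of the 48 s allowed.

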